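Measure a piston's skirt diameter with a bench-mounted caliper

ROBOT

A 6-joint arm with a two-finger parallel gripper is mounted at the origin on a cart in front of the work surface, level with it; the furniture and walls round the work are solid. World frame = base frame: x ahead of the robot, y to its left, z up, the work surface at z = 0. Lengths are in m, angles in rad, forces in N, time in s.
With the tool pointing down it reaches from about 0.3 to 0.775 m from the base axis. Payload 14.6 kg.
Tool frame: the origin (TCP) lies on the centre line of the jaws, within the pads' length; the fingertips stand 14 mm ahead of it and the grasp point (between the pads) lies 5 mm behind it (bot.tcp_to_tips is the z of the fingertips in the tool frame, in m); z points along the fingers, y is the line along which they close (so a half turn about z gives the same grasp; the last joint's range is limited). The gripper opens to 85 mm and grips with 20 to 120 N. Pads are 22 mm wide; open, the fingers measure 114 mm over their backs; the gripper's body (76 mm by 85 mm) begins 54 mm behind the grasp point. The pads swing forward as they close: fully open they stand 13 mm farther back than shut.
Start: joints at [1.084, 0.3, 1.521, -0, 1.321, -0.067], TCP at [0.224, 0.502, 0.245] pointing down, gripper open.
Joint ranges: [-3.03, 3.03], [-0.79, 2.21], [0.23, 2.52], [-1.04, 4.18], [0, 3.07], [-2.55, 2.55]. Speed limits (rad/s): [2.22, 2.22, 2.57, 3.14, 3.14, 3.14].

INTERFACE

Orientations are given as a unit quaternion [x, y, z, w].
In Python, from station import bot gives the robot as it stands.
- The arm moves only by the tool move_arm, never from a script. Its argument "motion" is a list that holds one entry, the list of rows, each a list of 7 numbers: the opening, from -1 (shut) to 1 (fully open), then the shift along the world's x, y, z in mm, then the turn, a rotation vector about the world's x, y, z in rad. A call has 1 to 12 rows; each row shifts and turns the commanded pose from where the row before left it; what a row does not reach is not made up. A row lasts 1/10 s, in which the tool goes at most 50 mm and 8.59 degrees, less where a joint would pass 70% of its speed; a pose out of reach is approached as far as the arm can. A call with a gripper value outside its range is refused whole. The fingers move at their own pace and stop on an object; "force" is the grip in N (left out, the last holds). Time passes only in rows, so rows that do not move let the fingers close. It gives the time, the measured TCP pose, the force, the opening and the grip force at its end, in the units of the state.
- bot.observe(): the state, without advancing time (a new reading comes with each control period).
- bot.capture(name): name is "scene" or "top" or "wrist"; returns (picture, depth): 480x640x3 uint8, blue, green, red; 480x640 float32, m along the optical axis (not along the pixel's ray), 0 where there is no reading.
- bot.calibration(name): a dict with "fx", "fy", "cx", "cy" (pixels), "world_from_camera" (4x4, takes a point from camera to world coordinates). Camera axes: x right, y down, z forward; pixel columns grow to the right and rows downward; lengths in m; the calibration is good to about 2 mm. The wrist camera is an equidistant fisheye: a pixel r from the principal point sees the ray r / f radians off the axis. A picture is of the moment at which its call begins: read the wrist's pose just before it. calibration takes no time and is no camera call; for the wrist camera it gives the pose at the moment of the call.
- bot.job_done(): hands the job in; it is judged then, once.
Trained networks look in the newest picture that a camera, given by its name, has taken for a name from the list of things; names that differ only in an ending like _2 or _b are one class to them, and where a whole thing is asked for, a point or a joint stands for the part that bears it (a point fixed in the world has none). Each returns a list of dicts, best first, with "confidence" (0 to 1); they miss things now and then, are a little off and sometimes report something else, mostly with a low value. They report only what shows in the picture. A call takes as long as a camera call. They do not tell look-alikes from the thing itself.
- bot.regions_of(camera, query): "mask" (480x640 bool, what is visible of it) and "bbox" ([left, top, width, height] in pixels, round what is visible of it).
- bot.landmark_of(camera, query): "point" ([column, row] in pixels: a listed point, or the origin of a listed thing).
The state is a dict: "clock": time; "qpos": joint angles; "joint_velocities": joint speeds; "tau": joint torques, N m; "eef_pos": TCP position; "tcp_rot": TCP orientation; "wrist_force": force on the tool from outside, world axes, zero at the start; "moment": the same for the moment, N m; "opening": opening from 0.0 (shut) to 1.0 (fully open); "finger_force": force on a finger pad.
Only numpy, scipy, OpenCV 4.12 (cv2) and the standard library are available. Lean on these libraries where they do the work, as an engineer would, in place of code of your own. Each camera call takes 0.05 s, during which the arm holds its last target. There are 200 camera calls.

TASK

Measure the skirt of the piston that stands crown up on the bench in front of the toolbox. Set it down gently, crown up and flat on the caliper stand's sloping rest plate, between the open jaws and against the lip at the foot of the plate, turned so that its wrist-pin axis runs up and down the slope and the jaws meet the skirt across the pin. Then slide the moving jaw gently along the beam until both jaws bear on the skirt, and let go with the caliper left closed on the piston so that I can read it; leave the oil filter, wood block and tape measure where they are.

Things in the scene. Friction and masses are not known exactly. Their poses are not given: they have to be found in the camera images.
- piston: Bare light-alloy piston, 66 mm diameter, 58 mm tall, 0.22 to 0.35 kg, standing crown up: flat closed top, two ring grooves below it, skirt down. (Another piston far back left, open end up, is not meant.) Origin: centre of the crown's top. z: from crown to skirt, so down as it stands. y: wrist-pin axis, seen as a round boss, about 20 mm, on two opposite sides. x: across the pin, 66 mm. Solid.
- piston_skirt (a point): Centre of the piston's open end, the face it stands on, 58 mm below the crown's top. Held across the pin bosses in its upper half, the piston can be set down with the fingers clear of the caliper's beam.
- caliper: Caliper over the 151 x 280 mm dark plate of a fixed grey stand. The plate rises away from the robot at 32 degrees. Origin: on the plate, where the face of the lip (9 mm high steel bar, the part's stop) meets the plane of the fixed jaw's measuring face. x up the slope, y level along the beam to the left, z square off the plate. A piston touching lip and fixed jaw is centred at x 33, y -33 mm.
- fixed_jaw: The left jaw, frame as the caliper's: its measuring face is y = 0 and it takes y 0 to +15 mm; the part goes on its -y side. Both jaws stand 14 to 21 mm above the plate and reach from the beam down to x = 12 mm. Beam: x 71 to 89 mm, 15 to 20 mm above the plate, y +18 to -236 mm; clamps, 30 mm high with their screws, hold it at y +24 and -232 mm.
- jaw (a joint): The sliding (right) jaw: opening between the two measuring faces in m, 0 shut, 0.130 fully open; it starts between 0.090 and 0.125. Closing moves it along the caliper's +y, to the left. About 3 N slides it and it stays where it is left. Pushing the piston along the plate with it takes up to about 4 N more.
- slider_grip (a point): Centre of the top of the slider's black display housing, to pinch or push. It moves with the jaw, 46 mm to the right of the jaw's face (caliper -y), at caliper x 80 mm, 31 mm above the plate. The housing is 32 mm wide (caliper x), 66 mm long (y), its underside 12 mm above the plate, with free room on both long sides but for a small lock screw and thumb wheel near the ends.
- oil_filter: White spin-on oil filter, 70 mm across, 76 mm tall, a bystander on the bench to the right. Origin: centre of its underside.
- wood_block: Wooden block 62 x 110 x 42 mm, a bystander near the bench's front edge. Origin: centre of its underside.
- tape_measure: Yellow tape measure 66 x 74 x 38 mm, a bystander near the bench's front edge. Origin: centre of its underside.
- jaw_face (a point): Point on the sliding jaw's measuring face where it meets a piston: y = -opening, x 33 mm, 17.5 mm above the plate in the caliper's frame. The blade is up to 16 mm wide to the right of this face.
Things that resemble listed ones, but are neither listed nor needed, are in the scene too. Leave any yellow look-alike of the piston alone.

How it is judged:
By the outcome, as a careful person would: the job done as asked, in the order asked, and still so for the second after the job is handed in, with the robot touching nothing.
It also fails if it takes over 48 s, if anything falls off the work surface, if the arm or the gripper's body presses on something with over 40 N, if the wrist force passes 120 N, or if a joint passes its speed limit or range.

## Working session

There is one attempt and no reset: what is moved stays moved. The work goes in short steps, Python scripts to look and compute and a tool call to move; the robot and the scene stay as the last step left them, time stands still between calls to the robot, and variables do not carry over. Pictures are saved under pics/ and viewed, at most 10 in all, crops included, and the job is handed in when it is done.

Besides the shell and the picture viewer there is one more tool, called after "Call:" by a JSON object that holds its "op" and its "data", one argument or row to a line. move_arm: Moves the arm, as the interface text tells. Its arguments: {"type":"object","properties":{"motion":{"type":"array"},"force":{"type":"number"}},"required":["motion"]}

```bash
ls; mkdir -p pics; cat > h.py <<'E'
import numpy as np,cv2
from station import bot
def P(cam,uv,depth,cal=None):
    c=cal or bot.calibration(cam);u,v=uv
    x,y=(u-c['cx'])/c['fx'],(v-c['cy'])/c['fy']
    if cam=='wrist':
        r=np.hypot(x,y);s=np.tan(r)/r if r>1e-9 else 1;x,y=x*s,y*s
    p=np.array([x*depth,y*depth,depth,1]);return (np.array(c['world_from_camera'])@p)[:3]
def D(d,uv,k=2):
    u,v=map(int,map(round,uv));w=d[max(v-k,0):v+k+1,max(u-k,0):u+k+1];w=w[w>0];return np.median(w) if w.size else 0
E
python3 - <<'E'
from h import *
np.set_printoptions(precision=4,suppress=True)
ims=[]
for cam in('scene','top'):
    im,d=bot.capture(cam);cal=bot.calibration(cam);cv2.imwrite(f'pics/{cam}0.png',im)
    np.save(f'{cam}_d.npy',d)
    for q in('piston','caliper','slider_grip','jaw_face','fixed_jaw','oil_filter','wood_block','tape_measure'):
        for r in bot.landmark_of(cam,q)[:4]:
            z=D(d,r['point']);print(cam,q,round(r['confidence'],2),np.round(r['point']),P(cam,r['point'],z,cal))
print(bot.observe())
E
```

```text
pics
scene piston 0.67 [343. 261.] [0.45   0.0254 0.0575]
scene piston 0.66 [374. 287.] [ 0.4657 -0.0716  0.0567]
scene piston 0.57 [327. 172.] [0.5508 0.2679 0.1038]
scene caliper 0.92 [268. 183.] [0.4335 0.3805 0.0344]
scene caliper 0.61 [268. 180.] [0.4379 0.3861 0.041 ]
scene slider_grip 0.57 [327. 172.] [0.5513 0.2668 0.1031]
scene jaw_face 0.63 [303. 178.] [0.5116 0.3239 0.0594]
scene fixed_jaw 0.44 [269. 182.] [0.4377 0.3783 0.038 ]
scene oil_filter 0.74 [303. 183.] [0.4991 0.2994 0.0671]
scene oil_filter 0.66 [424. 369.] [ 0.4355 -0.2828  0.0606]
scene wood_block 0.68 [366. 374.] [ 0.3439 -0.2273  0.0427]
scene tape_measure 0.95 [292. 260.] [0.3601 0.1043 0.0334]
top piston 0.78 [337. 240.] [0.4553 0.0282 0.0578]
top piston 0.65 [383. 238.] [ 0.4582 -0.0752  0.0577]
top piston 0.55 [338. 241.] [0.4519 0.0278 0.0583]
top caliper 0.94 [181. 243.] [0.4499 0.3848 0.0394]
top caliper 0.42 [178. 246.] [0.4432 0.3909 0.0406]
top slider_grip 0.87 [226. 194.] [0.5511 0.2733 0.1054]
top jaw_face 0.8 [216. 219.] [0.5006 0.2999 0.0675]
top fixed_jaw 0.58 [181. 244.] [0.4471 0.385  0.0394]
top oil_filter 0.8 [460. 236.] [ 0.4624 -0.2429  0.0744]
top wood_block 0.7 [438. 277.] [ 0.3718 -0.2003  0.0415]
top tape_measure 0.86 [291. 277.] [0.3721 0.1341 0.0386]
{'clock': 0.9, 'qpos': array([ 1.0844,  0.2999,  1.521 , -0.    ,  1.3207, -0.0666]), 'joint_velocities': array([ 0.0011, -0.0003, -0.0014,  0.0009,  0.0001,  0.001 ]), 'tau': array([  0.001 , -54.333 , -36.1991,  -0.    ,   0.0005,  -0.    ]), 'eef_pos': array([0.2242, 0.5022, 0.2453]), 'tcp_rot': array([ 0.2083,  0.9781, -0.    ,  0.    ]), 'wrist_force': array([-0.3569, -0.4961,  0.2617]), 'moment': array([ 0.0156, -0.022 ,  0.0122]), 'finger_force': 0.0, 'opening': 0.9990310413061971}
```

```bash
python3 - <<'E'
import cv2,numpy as np
a=cv2.imread('pics/scene0.png');b=cv2.imread('pics/top0.png')
cv2.imwrite('pics/top_crop.png',cv2.resize(b[150:310,120:420],(800,427),interpolation=cv2.INTER_CUBIC))
E
```

```text
(no output)
```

View pics/scene0.png

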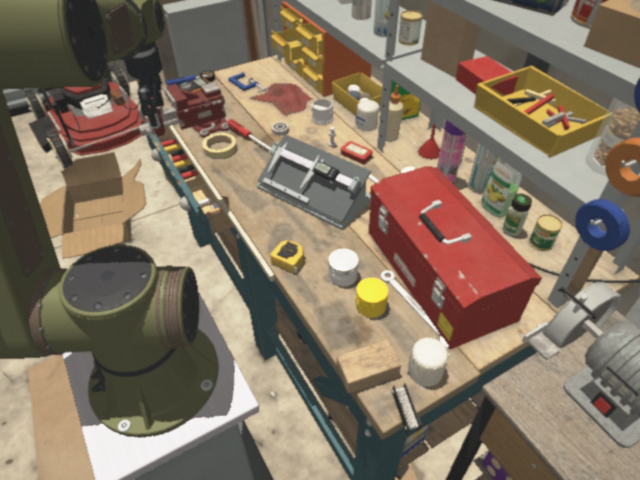

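View pics/top_crop.png

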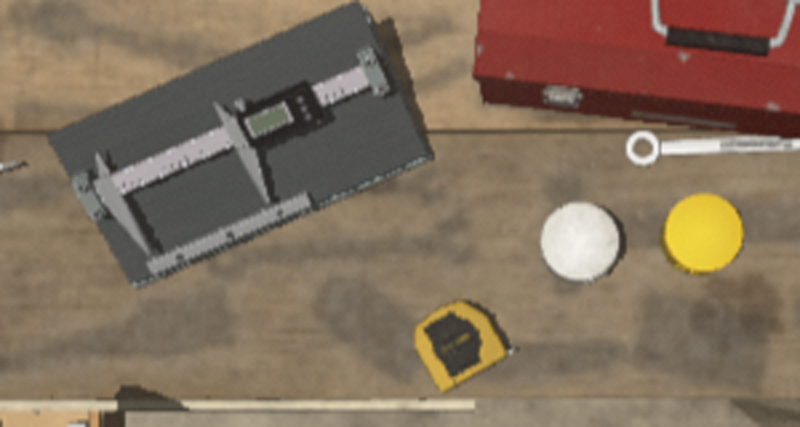

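The target is the silver, crown-up piston at scene (343,261), top (337,240). It could be confused with the yellow look-alike at scene (372,292), the open-end-up piston at (321,110), or the white oil filter at (428,362). The description fits the first one. The stand is at about scene (315,180), with its beam running about 23° off world y. The slider is roughly 110 mm open.

```bash
cat > plane.py <<'E'
from h import *
def cloud(cam,d,cal):
    v,u=np.mgrid[0:480,0:640];x=(u-cal['cx'])/cal['fx'];y=(v-cal['cy'])/cal['fy']
    if cam=='wrist':
        r=np.hypot(x,y)+1e-9;s=np.where(r<1.3,np.tan(np.minimum(r,1.3))/r,0);x,y=x*s,y*s
    p=np.stack([x*d,y*d,d],-1);T=np.array(cal['world_from_camera']);return p@T[:3,:3].T+T[:3,3]
def plane(pts,n0=None,tol=.003):
    rng=np.random.default_rng(0);best=None;bc=-1
    for _ in range(400):
        a,b,c=pts[rng.choice(len(pts),3,replace=False)];n=np.cross(b-a,c-a);l=np.linalg.norm(n)
        if l<1e-6: continue
        n/=l;n*=np.sign(n[2]) or 1
        if abs(np.degrees(np.arccos(n[2]))-32)>5: continue
        k=np.abs((pts-a)@n)<tol
        if k.sum()>bc: bc=k.sum();best=k
    q=pts[best];c=q.mean(0);n=np.linalg.svd(q-c)[2][2];n*=np.sign(n[2]);return n,c,best
E
python3 - <<'E'
from plane import *
np.set_printoptions(precision=4,suppress=True)
d=np.load('top_d.npy');W=cloud('top',d,bot.calibration('top'))
m=(d>0)&(W[...,2]>.02)&(W[...,2]<.25)&(W[...,0]>.38)&(W[...,0]<.72)&(W[...,1]>.12)&(W[...,1]<.5)
pts=W[m];n,c,k=plane(pts);print(n,c,k.sum(),len(pts),'tilt',np.degrees(np.arccos(n[2])),'yaw',np.degrees(np.arctan2(-n[1],-n[0])))
q=pts[k];r=cv2.minAreaRect((q[:,:2]*1000).astype(np.float32));print(r)
E
```

```text
[-0.4879 -0.2178  0.8453] [0.5416 0.3122 0.0706] 4364 8350 tilt 32.29777588999728 yaw 24.057611859135417
((536.580078125, 313.9894714355469), (129.85752868652344, 279.77838134765625), 23.776151657104492)
```

Call:
{"op": "move_arm", "data": {
  "motion": [
    [[1,30,-30,15,0,0,0],[1,40,-30,15,0,0,0],[1,40,-30,15,0,0,0],[1,40,-30,10,0,0,0],[1,20,-30,0,0,0,0],[1,0,-20,0,0,0,0],[1,0,0,0,0,0,0]]
  ]
}}

```text
clock: 1.6
eef_pos: [0.3906, 0.3336, 0.299]
tcp_rot: [0.21, 0.978, 0.0, 0.0]
wrist_force: [-0.6, 0.5, -0.8]
opening: 1.001
finger_force: 0.0
```

```bash
python3 - <<'E'
from plane import *
np.set_printoptions(precision=4,suppress=True)
cal=bot.calibration('wrist');im,d=bot.capture('wrist');cv2.imwrite('pics/w1.png',im);np.save('w1_d.npy',d);np.save('w1_c.npy',cal,allow_pickle=True)
for q in('piston','caliper','slider_grip','jaw_face','fixed_jaw'):
    for r in bot.landmark_of('wrist',q)[:2]:
        z=D(d,r['point']);print(q,round(r['confidence'],2),np.round(r['point']),P('wrist',r['point'],z,cal))
W=cloud('wrist',d,cal)
m=(d>0)&(W[...,2]>.02)&(W[...,2]<.25)&(W[...,0]>.38)&(W[...,0]<.72)&(W[...,1]>.12)&(W[...,1]<.5)
pts=W[m];n,c,k=plane(pts);print(n,c,k.sum(),len(pts),'tilt',np.degrees(np.arccos(n[2])),'yaw',np.degrees(np.arctan2(-n[1],-n[0])))
q=pts[k];print(cv2.minAreaRect((q[:,:2]*1000).astype(np.float32)))
# height map in plate frame (caliper-like, origin guess)
a=np.radians(24.0);t=np.radians(32);X=np.array([np.cos(t)*np.cos(a),np.cos(t)*np.sin(a),np.sin(t)]);Y=np.array([-np.sin(a),np.cos(a),0]);Z=np.cross(X,Y)
O=np.array([.445,.385,0]);O[2]=c[2]-((O-c)[:2]@n[:2])/n[2];print('O',O)
L=(pts-O)@np.stack([X,Y,Z],1)*1000
img=np.full((260,360,3),0,np.uint8)  # rows x from 180..-80 ; cols y 60..-300
for x,y,z in L:
    r,cc=int(180-x),int(60-y)
    if 0<=r<260 and 0<=cc<360: img[r,cc]=np.clip(60+z*5,10,255)
cv2.imwrite('pics/hm.png',cv2.resize(np.hstack([img]),None,fx=2,fy=2,interpolation=0))
for nm,sel in(('lip',(L[:,2]>6)&(L[:,2]<12)&(abs(L[:,0])<25)),):
    print(nm,sel.sum(),np.percentile(L[sel],[1,25,50,75,99],axis=0))
for x0 in(20,40):
  s=(L[:,2]>12)&(L[:,2]<25)&(abs(L[:,0]-x0)<8);print(x0,np.sort(L[s][:,1])[::max(1,s.sum()//25)])
E
```

```text
piston 0.88 [121. 354.] [0.4553 0.0221 0.058 ]
caliper 0.78 [389. 226.] [0.4438 0.3951 0.0369]
slider_grip 0.81 [329. 376.] [0.5502 0.2748 0.104 ]
jaw_face 0.87 [338. 319.] [0.5058 0.3057 0.072 ]
fixed_jaw 0.65 [383. 228.] [0.4409 0.3885 0.0418]
[-0.4862 -0.213   0.8475] [0.5209 0.3266 0.0629] 18377 26884 tilt 32.061636089295504 yaw 23.65628268326851
((534.7547607421875, 314.364990234375), (129.29327392578125, 281.5519714355469), 23.6967716217041)
O [0.445 0.385 0.034]
lip 1407 [[  -8.9112 -130.5525    6.3681]
 [  -5.5916  -91.5048    8.5131]
 [  -2.4034  -53.6867    9.1289]
 [   0.629   -17.9138    9.7226]
 [   3.3016   15.7423   11.2763]]
20 [-104.1139 -102.9589 -102.4891 -101.7125 -101.1384 -100.6787  -99.9618
  -99.8225  -99.218   -98.4414  -98.0165  -97.7822  -97.4375  -97.2749
  -96.7977    4.9163    5.5727    5.7068    6.387     7.0201    7.1274
    7.8358    8.5031    8.6024    9.3014    9.9652]
40 [-108.2955 -106.6988 -105.6769 -104.6879 -103.9133 -102.8763 -102.1511
 -101.2315 -100.1977  -99.4998  -98.7131  -97.9417  -97.6025  -97.2598
    4.2161    4.9466    5.6635    6.3696    7.0767    7.8287    8.5428
    9.247     9.9704   10.7005   11.4231   12.1325   13.5183]
```

View pics/w1.png

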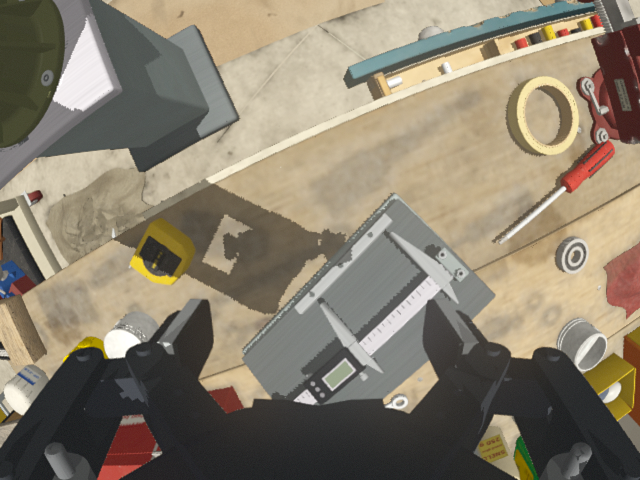

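View pics/hm.png

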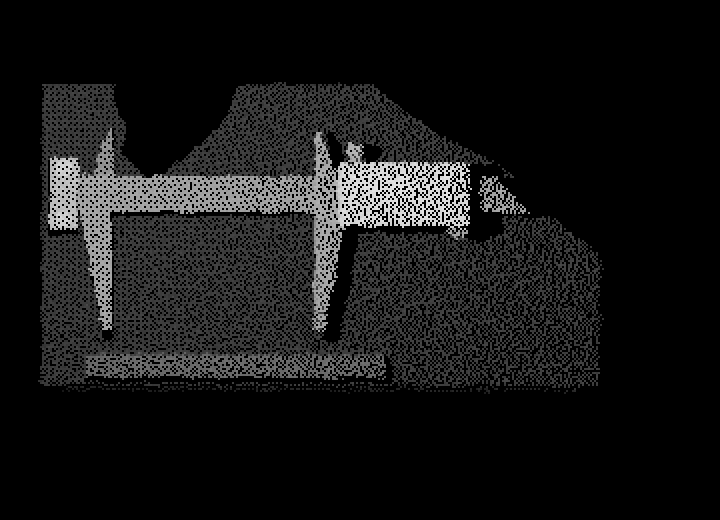

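The wrist view shows the stand clearly: fixed jaw tip at (395,240), slider at (335,375), piston at (130,335). The height map gives the caliper origin as about (0.446, 0.390, 0.036), yaw 24° and opening about 101 mm.

```bash
python3 - <<'E'
from plane import *
c=np.load('w1_c.npy',allow_pickle=True).item();print(np.round(c['world_from_camera'],3),c['fx'],c['cx'],c['cy'])
E
```

```text
[[ 0.411  0.878  0.246  0.328]
 [ 0.912 -0.395 -0.112  0.362]
 [-0.001  0.271 -0.963  0.427]
 [ 0.     0.     0.     1.   ]] 371.64829954431775 317.663012921704 242.45783091323034
```

Call:
{"op": "move_arm", "data": {
  "motion": [
    [[1,0,-40,0,0,0,0],[1,0,-45,-10,0,0,0],[1,0,-45,-20,0,0,0],[1,0,-45,-20,0,0,0],[1,5,-40,-30,0,0,0],[1,5,-30,-35,0,0,0],[1,0,-30,-34,0,0,0],[1,0,0,0,0,0,0]]
  ]
}}

```text
clock: 2.7
eef_pos: [0.3982, 0.0586, 0.1465]
tcp_rot: [0.209, 0.978, -0.001, -0.003]
wrist_force: [-0.5, -0.6, 1.9]
opening: 1.003
finger_force: 0.0
```

```bash
python3 - <<'E'
from plane import *
np.set_printoptions(precision=4,suppress=True)
cal=bot.calibration('wrist');im,d=bot.capture('wrist')
for q in('piston','piston_skirt'):
    for r in bot.landmark_of('wrist',q)[:2]:
        z=D(d,r['point']);print(q,round(r['confidence'],2),np.round(r['point']),P('wrist',r['point'],z,cal))
W=cloud('wrist',d,cal)
m=(d>0)&(abs(W[...,2]-.058)<.004)&(np.hypot(W[...,0]-.455,W[...,1]-.025)<.05)
c,r=cv2.minEnclosingCircle((W[m][:,:2]*1000).astype(np.float32));print('crown',c,r,np.median(W[m][:,2]))
v,u=np.nonzero(m);print(u.mean(),v.mean())
u0,v0=int(u.mean()),int(v.mean());cr=im[max(v0-75,0):v0+75,max(u0-100,0):u0+100];np.save('w2.npy',im);cv2.imwrite('pics/w2c.png',cv2.resize(cr,None,fx=4,fy=4,interpolation=2));print(max(u0-100,0),max(v0-75,0))
print(bot.observe()['eef_pos'])
E
```

```text
piston 0.72 [310. 342.] [0.4525 0.0288 0.0576]
piston_skirt 0.56 [208. 354.] [0.3898 0.0161 0.1565]
crown (454.22314453125, 29.67021369934082) 33.277610778808594 0.05765945725046315
312.9101052962439 339.5018073235895
212 264
[0.4005 0.0612 0.1507]
```

View pics/w2c.png

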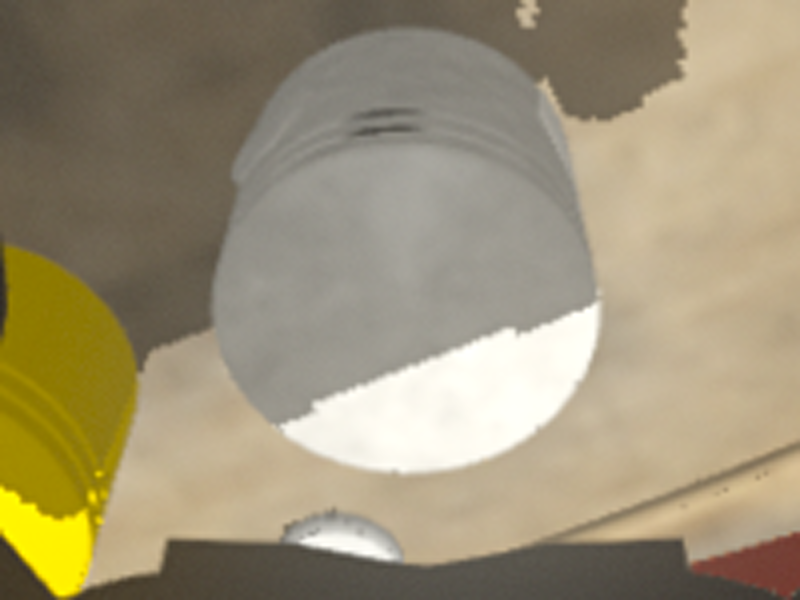

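The crop shows one piston, crown centre at about (410,300) in the crop. Two light bosses stick out on the left (245,155) and right (555,130), so the pin axis runs nearly along the image x axis, which is close to the current tool y.

```bash
python3 - <<'E'
from plane import *
np.set_printoptions(precision=1,suppress=True,linewidth=150)
cal=bot.calibration('wrist');A=[]
for i in range(4):
    im,d=bot.capture('wrist');W=cloud('wrist',d,cal);A.append(W[(d>0)&(abs(W[...,2]-.027)<.026)])
p=np.concatenate(A)*1000;p[:,0]-=454.2;p[:,1]-=29.7
r=np.hypot(p[:,0],p[:,1]);a=np.degrees(np.arctan2(p[:,1],p[:,0]))%360;s=r<42;p,r,a=p[s],r[s],a[s]
for a0 in range(30,300,6):
    k=(a>=a0)&(a<a0+6)
    if k.sum()>5:print(a0+3,k.sum(),[ (round(float(np.percentile(r[k&(abs(p[:,2]-z)<4)],50)),1) if (k&(abs(p[:,2]-z)<4)).sum()>3 else None) for z in(8,16,24,32,40,48)])
E
```

```text
81 44 [32.6, 32.7, 32.7, 32.6, 32.6, 32.6]
87 83 [32.8, 32.6, 32.7, 32.8, 32.6, 32.6]
93 156 [32.9, 32.7, 32.7, 32.8, 32.6, 32.6]
99 226 [32.4, 32.9, 32.7, 32.7, 32.9, 32.6]
105 278 [32.2, 32.3, 32.4, 32.2, 32.4, 32.6]
111 302 [32.6, 32.4, 32.5, 32.5, 32.3, 32.5]
117 352 [32.8, 32.6, 32.6, 32.8, 32.5, 32.5]
123 403 [32.7, 32.8, 32.4, 32.5, 32.6, 32.4]
129 427 [32.4, 32.6, 32.5, 32.4, 32.7, 32.3]
135 463 [32.5, 32.7, 32.9, 32.5, 32.6, 32.4]
141 456 [32.3, 32.5, 32.8, 32.3, 32.5, 32.6]
147 529 [32.7, 32.5, 32.7, 32.6, 32.5, 32.6]
153 497 [32.9, 32.6, 32.7, 32.7, 32.5, 32.7]
159 489 [32.7, 32.5, 32.8, 32.7, 32.4, 32.7]
165 481 [32.7, 32.6, 32.8, 32.5, 32.5, 32.6]
171 463 [32.7, 32.7, 33.0, 32.6, 32.7, 32.8]
177 447 [32.5, 32.6, 32.8, 32.5, 32.7, 32.7]
183 407 [32.6, 32.9, 32.7, 32.7, 32.9, 32.8]
189 412 [32.9, 33.1, 34.0, 32.9, 32.9, 32.5]
195 304 [32.9, 34.2, 34.0, 33.4, 32.6, 32.5]
201 264 [32.9, 33.4, 33.9, 33.8, 32.8, 33.0]
207 233 [33.0, 33.7, 33.9, 33.5, 33.0, 33.0]
213 166 [33.1, 34.0, 34.0, 33.5, 33.0, 33.0]
219 129 [None, 34.4, 34.2, 33.8, 33.0, 32.9]
225 52 [None, None, 34.7, 33.1, 33.0, 32.9]
```

Call:
{"op": "move_arm", "data": {
  "motion": [
    [[1,-8,-30,0,0,0,-0.14],[1,-8,-30,0,0,0,-0.14],[1,-8,-30,0,0,0,-0.14],[1,-8,-30,0,0,0,-0.14],[1,-8,-30,0,0,0,-0.14],[1,0,0,0,0,0,0],[1,0,0,0,0,0,0]]
  ]
}}

```text
clock: 3.75
eef_pos: [0.3603, -0.0894, 0.1504]
tcp_rot: [0.531, 0.847, 0.0, 0.0]
wrist_force: [1.1, -0.2, 0.3]
opening: 0.999
finger_force: 0.0
```

```bash
python3 - <<'E'
from plane import *
np.set_printoptions(precision=1,suppress=True,linewidth=150)
cal=bot.calibration('wrist');A=[]
for i in range(4):
    im,d=bot.capture('wrist');W=cloud('wrist',d,cal);A.append(W[(d>0)&(np.hypot(W[...,0]-.454,W[...,1]-.03)<.045)])
cv2.imwrite('pics/w3.png',im)
p=np.concatenate(A)*1000
c,rr=cv2.minEnclosingCircle(p[abs(p[:,2]-58)<3][:,:2].astype(np.float32));print(c,rr)
p[:,0]-=c[0];p[:,1]-=c[1]
r=np.hypot(p[:,0],p[:,1]);a=np.degrees(np.arctan2(p[:,1],p[:,0]))%360
for a0 in range(150,280,3):
    k=(a>=a0)&(a<a0+3)
    if k.sum()>5:print(a0+1.5,k.sum(),[ (round(float(np.percentile(r[k&(abs(p[:,2]-z)<3)],50)),1) if (k&(abs(p[:,2]-z)<3)).sum()>3 else None) for z in(12,18,24,30,36,48)])
o=bot.observe();print(o['eef_pos']*1000,o['tcp_rot'],o['qpos'],o['clock'])
E
```

```text
(454.8289794921875, 29.074003219604492) 34.04386520385742
151.5 505 [33.0, 32.8, 33.1, 32.8, 33.0, 33.1]
154.5 554 [33.0, 32.9, 32.8, 33.1, 32.9, 32.9]
157.5 541 [33.1, 33.0, 32.9, 32.7, 33.1, 32.9]
160.5 567 [32.7, 33.0, 33.1, 32.9, 32.9, 33.0]
163.5 605 [33.2, 32.8, 33.0, 32.9, 32.9, 32.7]
166.5 605 [33.1, 33.0, 32.8, 33.1, 33.0, 33.1]
169.5 599 [32.9, 33.2, 33.0, 32.9, 33.1, 33.0]
172.5 643 [33.0, 32.7, 33.1, 32.9, 33.1, 33.0]
175.5 649 [33.2, 32.9, 32.8, 33.1, 32.8, 32.8]
178.5 634 [33.0, 33.2, 32.8, 33.1, 33.1, 33.0]
181.5 666 [32.9, 33.1, 33.3, 32.9, 33.2, 32.9]
184.5 680 [32.9, 32.8, 33.2, 32.8, 32.7, 32.6]
187.5 665 [33.2, 33.2, 33.9, 33.4, 33.0, 33.0]
190.5 688 [33.1, 35.2, 35.3, 33.9, 33.3, 33.0]
193.5 692 [33.0, 34.3, 34.8, 34.2, 33.0, 32.9]
196.5 712 [33.1, 34.1, 33.9, 34.3, 33.0, 33.1]
199.5 698 [33.3, 34.0, 33.8, 34.1, 33.3, 33.1]
202.5 704 [33.7, 34.0, 33.8, 33.7, 33.2, 32.8]
205.5 705 [33.4, 34.0, 33.8, 33.7, 33.3, 32.9]
208.5 644 [33.3, 33.9, 33.9, 33.6, 33.1, 32.9]
211.5 755 [33.3, 33.5, 33.9, 34.0, 33.2, 33.0]
214.5 683 [33.4, 33.8, 33.7, 34.3, 33.2, 33.1]
217.5 68
[... 400 characters left out ...]
0, 33.0, 33.1]
244.5 557 [33.2, 33.5, 33.3, 32.9, 32.8, 33.2]
247.5 552 [33.1, 33.4, 33.1, 32.9, 32.7, 33.2]
250.5 538 [33.0, 33.5, 33.3, 32.9, 32.9, 33.0]
253.5 517 [33.1, 33.1, 33.2, 32.8, 32.9, 33.2]
256.5 490 [33.2, 33.3, 33.0, 32.8, 33.3, 33.0]
259.5 464 [33.3, 33.1, 32.7, 33.0, 33.4, 33.0]
262.5 435 [33.4, 33.1, 32.8, 33.5, 33.3, 33.0]
265.5 470 [33.2, 32.9, 32.9, 33.3, 33.2, 33.0]
268.5 406 [33.0, 32.7, 33.4, 33.3, 33.2, 32.8]
271.5 406 [32.6, 33.5, 33.4, 32.9, 33.1, 32.7]
274.5 355 [None, None, 33.4, 33.0, 33.1, 33.0]
277.5 361 [33.0, None, None, None, 32.9, None]
280.5 342 [None, None, None, None, None, None]
[360.3 -88.7 150.1] [0.5 0.8 0.  0. ] [-0.3  0.   2.1  0.   1.  -0.8] 3.95
```

Call:
{"op": "move_arm", "data": {
  "motion": [
    [[1,23,29,0,0,0,0.012],[1,24,30,0,0,0,0],[1,24,30,0,0,0,0],[1,23,29,-10,0,0,0],[1,0,0,-20,0,0,0],[1,0,0,-30,0,0,0],[1,0,0,-22,0,0,0],[1,0,0,0,0,0,0],[1,0,0,0,0,0,0]]
  ]
}}

```text
clock: 4.85
eef_pos: [0.4542, 0.029, 0.0685]
tcp_rot: [0.526, 0.851, -0.0, -0.0]
wrist_force: [0.3, -0.1, 0.0]
opening: 0.999
finger_force: 0.0
```

```bash
python3 - <<'E'
from plane import *
o=bot.observe();print(o['eef_pos']*1000,o['tcp_rot'],bot.tcp_to_tips,o['opening'],o['wrist_force'])
E
```

```text
[454.16270947  29.0391422   68.4643669 ] [ 5.25510445e-01  8.50787141e-01 -4.71459352e-05 -1.04914219e-04] 0.014 0.9992351002500997 [ 0.30821326 -0.11214258  0.01093774]
```

Call:
{"op": "move_arm", "data": {
  "motion": [
    [[1,0,0,-15,0,0,0],[1,0,0,-10,0,0,0],[0.8,0,0,0,0,0,0],[0.3,0,0,0,0,0,0],[0.3,0,0,0,0,0,0],[0.3,0,0,0,0,0,0],[0.3,0,0,0,0,0,0]]
  ],
  "force": 30
}}

```text
clock: 5.55
eef_pos: [0.4544, 0.0286, 0.044]
tcp_rot: [0.526, 0.85, 0.0, 0.0]
wrist_force: [-2.3, 1.0, 7.5]
opening: 0.747
finger_force: 32.9
```

```bash
python3 - <<'E'
from plane import *
np.set_printoptions(precision=1,suppress=True,linewidth=150)
cal=bot.calibration('wrist');im,d=bot.capture('wrist');cv2.imwrite('pics/w4.png',im)
W=cloud('wrist',d,cal)*1000
o=bot.observe();t=o['eef_pos']*1000;a=np.radians(26.5);e=np.array([np.cos(a),np.sin(a)]);f=np.array([-e[1],e[0]])
q=W[d>0]-t;s=q[:,:2]@e;l=q[:,:2]@f
for sg in(1,-1):
  for w in (-9,-5,0,5,9):
    k=(abs(sg*s-43)<12)&(abs(l-w)<2.5)&(q[:,2]+t[2]>10)&(q[:,2]<60)
    if k.sum(): print(sg,w,k.sum(),np.percentile(q[k][:,2],[0,2,10,50,100]),np.percentile(sg*s[k],[0,50,100]))
print(t,o['opening'],o['finger_force'],o['wrist_force'])
E
```

```text
1 -9 648 [ 9.9 12.2 18.9 50.1 60. ] [31.  52.8 55. ]
1 -5 718 [11.5 13.1 17.6 45.9 60. ] [31.  48.3 55. ]
1 0 751 [11.9 13.1 17.2 45.2 59.7] [31.1 46.4 55. ]
1 5 1603 [-1.5  2.5 12.5 39.3 59.8] [31.  45.9 55. ]
1 9 2475 [-17.9  -1.9   5.7  28.8  59.9] [31.  42.5 54.9]
-1 -9 687 [10.9 13.2 20.3 50.4 60. ] [31.1 52.4 55. ]
-1 -5 750 [12.1 13.4 19.5 46.  59.7] [31.  48.7 55. ]
-1 0 764 [12.1 13.8 19.1 45.3 59.7] [31.1 46.3 54.9]
-1 5 1573 [-1.8  2.  12.2 39.4 59.8] [31.1 45.6 55. ]
-1 9 2459 [-23.2  -1.8   5.6  29.2  59.9] [31.1 42.5 54.9]
[454.4  28.6  44. ] 0.7555199910747715 32.93026139144786 [-2.6  0.5  7. ]
```

Call:
{"op": "move_arm", "data": {
  "motion": [
    [[0.3,0,0,10,0,0,0],[0.3,0,0,30,0,0,0],[0.3,0,5,40,0,0,-0.022],[0.3,0,25,35,0,0,-0.022],[0.3,0,38,10,0,0,0],[0.3,0,40,0,0,0,0],[0.3,0,40,0,0,0,0],[0.3,0,40,0,0.0568,-0.1276,0],[0.3,0,40,0,0.0568,-0.1276,0],[0.3,0,40,0,0.0568,-0.1276,0],[0.3,-4,35,0,0.0568,-0.1276,0],[0.3,0,14,0,0,0,0]]
  ]
}}

```text
clock: 6.8
eef_pos: [0.4477, 0.3475, 0.1678]
tcp_rot: [0.522, 0.806, 0.233, 0.15]
wrist_force: [-0.3, -1.2, -2.4]
opening: 0.752
finger_force: 35.0
```

Call:
{"op": "move_arm", "data": {
  "motion": [
    [[0.3,0,0,0,0,0,0],[0.3,0,0,0,0,0,0]]
  ]
}}

```text
clock: 7.0
eef_pos: [0.4499, 0.3453, 0.1684]
tcp_rot: [0.523, 0.806, 0.231, 0.15]
wrist_force: [0.8, 0.3, -2.5]
opening: 0.753
finger_force: 35.1
```

```bash
cat > cal.py <<'E'
from plane import *
from scipy.spatial.transform import Rotation as R
np.set_printoptions(precision=2,suppress=True,linewidth=150)
a=np.radians(24.0);t=np.radians(32)
X=np.array([np.cos(t)*np.cos(a),np.cos(t)*np.sin(a),np.sin(t)]);Y=np.array([-np.sin(a),np.cos(a),0]);Z=np.cross(X,Y)
B=np.stack([X,Y,Z],1);O=np.array([446.1,389.6,35.7])
def state():
    o=bot.observe();Rt=R.from_quat(o['tcp_rot']).as_matrix()
    print('clock',o['clock'],'tcp cal',(o['eef_pos']*1000-O)@B,'tool y,z in cal',Rt[:,1]@B,Rt[:,2]@B,'F',np.array(o['wrist_force'])@B,'op',o['opening'],o['finger_force'],o['qpos'])
    Rg=np.stack([-B[:,1]*0,X,-Z],1);Rg[:,0]=np.cross(X,-Z);print('rotvec need',(R.from_matrix(Rg)*R.from_matrix(Rt).inv()).as_rotvec())
    return o,Rt
E
python3 - <<'E'
from cal import *
o,Rt=state();cal=bot.calibration('wrist');im,d=bot.capture('wrist');cv2.imwrite('pics/w5.png',im);W=cloud('wrist',d,cal)*1000
L=(W-O)@B
ok=d>0
k=ok&(abs(L[...,2])<4)&(L[...,0]>-15)&(L[...,0]<130)&(L[...,1]<15)&(L[...,1]>-200);print('plate z',k.sum(),np.median(L[k][:,2]))
k=ok&(L[...,2]>12)&(L[...,2]<24)&(abs(L[...,0]-25)<10)
y=np.sort(L[k][:,1]);print('jaws',k.sum(),y[::max(1,len(y)//30)])
k=ok&(L[...,2]>6)&(L[...,2]<12)&(abs(L[...,0]+2)<14)&(abs(L[...,1]+60)<70);print('lip',k.sum(),np.percentile(L[k],[1,50,97,99],axis=0))
E
```

```text
clock 7.0 tcp cal [ 58.03 -42.05 120.25] tool y,z in cal [ 1.  0. -0.] [-0. -0. -1.] F [-0.59 -0.02 -2.59] op 0.7528525943253243 35.05724234506488 [ 0.64  0.21  1.92 -0.25  0.48  0.41]
rotvec need [ 0. -0. -0.]
plate z 13776 0.29187114945689974
jaws 382 [0.35 1.13 1.22 1.36 1.76 1.89 2.05 2.46 2.55 2.79 3.07 3.19 3.67 3.73 3.9  4.3  4.45 4.68 4.92 5.09 5.48 5.59 5.77 6.15 6.23 6.7  6.84 7.21 7.38
 7.85 8.03 8.66]
lip 2137 [[-11.89 -76.75   6.36]
 [ -5.56 -30.79   9.12]
 [ -0.37   7.63  10.6 ]
 [ -0.02   9.28  10.98]]
```

View pics/w5.png

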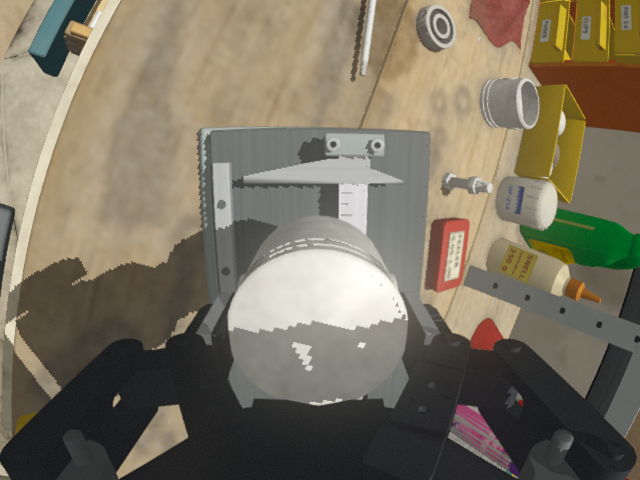

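The picture shows the piston held with its crown at (320,320), the fixed jaw at (320,175) and the lip on the left at (225,230). The clouds confirm the caliper frame to within 1 mm.

Call:
{"op": "move_arm", "data": {
  "motion": [
    [[0.3,4,2,-18,0,0,0],[0.3,4,2,-18,0,0,0],[0.3,4,2,-18,0,0,0],[0.3,4,1,-12,0,0,0],[0.3,1,0.5,-5.3,0,0,0],[0.3,0,0,0,0,0,0],[0.3,1,0.4,-1.7,0,0,0],[0.3,0.5,0.2,-0.9,0,0,0],[0.3,0,0,0,0,0,0]]
  ]
}}

```text
clock: 7.95
eef_pos: [0.4686, 0.3538, 0.0945]
tcp_rot: [0.523, 0.806, 0.232, 0.15]
wrist_force: [-0.1, 0.2, -1.9]
opening: 0.752
finger_force: 36.0
```

```bash
python3 -c "
from cal import *
state()"
```

```text
clock 7.95 tcp cal [ 36.26 -41.9   46.7 ] tool y,z in cal [1. 0. 0.] [ 0.  0. -1.] F [-1.06  0.22 -1.62] op 0.7521656874602594 35.98328977706842 [ 0.63  0.38  1.91 -0.35  0.32  0.51]
rotvec need [-0.  0. -0.]
```

Call:
{"op": "move_arm", "data": {
  "motion": [
    [[0.3,0.5,0.2,-0.85,0,0,0],[0.3,0.5,0.2,-0.85,0,0,0],[0.3,0.25,0.1,-0.4,0,0,0],[0.3,0,0,0,0,0,0]]
  ]
}}

```text
clock: 8.35
eef_pos: [0.4695, 0.3543, 0.0926]
tcp_rot: [0.523, 0.806, 0.231, 0.15]
wrist_force: [-9.4, -3.3, 9.9]
opening: 0.751
finger_force: 37.5
```

```bash
python3 -c "
from cal import *
state()"
```

```text
clock 8.35 tcp cal [ 36.12 -41.79  44.5 ] tool y,z in cal [1. 0. 0.] [ 0.  0. -1.] F [-3.2   0.84 13.64] op 0.7505730635437455 37.46818784507923 [ 0.63  0.38  1.91 -0.36  0.32  0.52]
rotvec need [-0.  0. -0.]
```

Call:
{"op": "move_arm", "data": {
  "motion": [
    [[0.3,-0.2,-0.1,0.3,0,0,0],[0.3,-0.8,-0.35,-0.53,0,0,0],[0.3,-0.8,-0.35,-0.53,0,0,0],[0.3,0,0,0,0,0,0]]
  ]
}}

```text
clock: 8.75
eef_pos: [0.4683, 0.3537, 0.0918]
tcp_rot: [0.523, 0.806, 0.232, 0.15]
wrist_force: [-1.3, 0.1, 4.8]
opening: 0.752
finger_force: 36.6
```

```bash
python3 -c "
from cal import *
state()"
```

```text
clock 8.75 tcp cal [ 34.57 -41.85  44.6 ] tool y,z in cal [1. 0. 0.] [ 0.  0. -1.] F [1.55 0.66 4.7 ] op 0.751921273655828 36.59515160601586 [ 0.63  0.38  1.91 -0.36  0.31  0.52]
rotvec need [-0.  0. -0.]
```

Call:
{"op": "move_arm", "data": {
  "motion": [
    [[0.3,-0.8,-0.35,-0.53,0,0,0],[0.3,-0.6,-0.25,-0.4,0,0,0],[0.3,0,0,0,0,0,0]]
  ]
}}

```text
clock: 9.05
eef_pos: [0.4669, 0.353, 0.0908]
tcp_rot: [0.523, 0.806, 0.232, 0.15]
wrist_force: [-0.1, 0.6, 5.4]
opening: 0.751
finger_force: 36.6
```

```bash
python3 -c "
from cal import *
state()"
```

```text
clock 9.05 tcp cal [ 32.69 -41.88  44.58] tool y,z in cal [1. 0. 0.] [ 0.  0. -1.] F [2.99 0.54 4.5 ] op 0.751434922817281 36.63399014272727 [ 0.63  0.38  1.92 -0.37  0.31  0.53]
rotvec need [-0.  0. -0.]
```

Call:
{"op": "move_arm", "data": {
  "motion": [
    [[0.3,-0.6,-0.25,-0.4,0,0,0],[0.3,0,0,0,0,0,0]]
  ]
}}

```text
clock: 9.25
eef_pos: [0.4664, 0.3528, 0.0905]
tcp_rot: [0.523, 0.806, 0.232, 0.15]
wrist_force: [0.3, 0.7, 5.8]
opening: 0.752
finger_force: 36.6
```

```bash
python3 -c "
from cal import *
state()"
```

```text
clock 9.25 tcp cal [ 32.03 -41.87  44.6 ] tool y,z in cal [1. 0. 0.] [ 0.  0. -1.] F [3.58 0.54 4.57] op 0.7521812173408399 36.559406452579424 [ 0.63  0.38  1.92 -0.37  0.31  0.53]
rotvec need [-0.  0. -0.]
```

Call:
{"op": "move_arm", "data": {
  "motion": [
    [[0.3,-0.6,-0.25,-0.4,0,0,0],[0.3,-0.4,-0.15,-0.25,0,0,0],[0.3,0,0,0,0,0,0]]
  ]
}}

```text
clock: 9.55
eef_pos: [0.4661, 0.3528, 0.0905]
tcp_rot: [0.523, 0.806, 0.233, 0.151]
wrist_force: [6.5, 2.3, 4.1]
opening: 0.751
finger_force: 36.2
```

```bash
python3 -c "
from cal import *
state()"
```

```text
clock 9.55 tcp cal [ 31.79 -41.75  44.73] tool y,z in cal [ 1. -0.  0.] [ 0.  0. -1.] F [ 8.02 -0.56 -0.14] op 0.7506229758723011 36.188356024213135 [ 0.63  0.38  1.92 -0.37  0.31  0.54]
rotvec need [-0.  0. -0.]
```

Call:
{"op": "move_arm", "data": {
  "motion": [
    [[0.3,0.5,0.25,0.0,0,0,0],[0.3,0,0,0,0,0,0],[0.6,0,0,0,0,0,0],[0.8,0,0,0,0,0,0],[1,0,0,0,0,0,0],[1,0,0,0,0,0,0],[1,0,0,0,0,0,0]]
  ],
  "force": 20
}}

```text
clock: 10.25
eef_pos: [0.4654, 0.3523, 0.0891]
tcp_rot: [0.524, 0.806, 0.231, 0.15]
wrist_force: [-0.8, 0.5, -0.8]
opening: 0.999
finger_force: 0.0
```

```bash
cat > chk.py <<'E'
from cal import *
o,Rt=state();cal=bot.calibration('wrist');im,d=bot.capture('wrist');W=cloud('wrist',d,cal)*1000
L=(W-O)@B;ok=d>0
q=L[ok&(abs(L[...,2]-58)<5)&(np.hypot(L[...,0]-33,L[...,1]+38)<50)]
if len(q)>50:
    c,r=cv2.minEnclosingCircle(q[:,:2].astype(np.float32));c0=q.mean(0);n=np.linalg.svd(q-c0,full_matrices=False)[2][2];print('crown',c,r,'z',c0[2],'n',n*np.sign(n[2]),len(q))
q=L[ok&(L[...,2]>27)&(L[...,2]<36)&(abs(L[...,0]-80)<14)&(L[...,1]<-40)]
if len(q)>20: print('housing y',np.percentile(q[:,1],[2,50,98]),'x',np.percentile(q[:,0],[2,98]))
E
python3 - <<'E'
from chk import *
cv2.imwrite('pics/w6.png',im)
E
```

```text
clock 10.25 tcp cal [ 30.32 -41.91  43.97] tool y,z in cal [ 1.  0. -0.] [-0. -0. -1.] F [-0.9   0.82 -0.37] op 0.9985920173236598 0.0 [ 0.63  0.38  1.92 -0.37  0.31  0.53]
rotvec need [ 0. -0. -0.]
crown (31.735916137695312, -34.621437072753906) 48.30678176879883 z 58.1172399283899 n [-0.    0.01  1.  ] 24204
```

Call:
{"op": "move_arm", "data": {
  "motion": [
    [[1,-4,-1.8,7,0,0,0],[1,-10,-4.4,17,0,0,0],[1,-10,-4.4,18,0,0,0],[1,-8,-3.6,14,0,0,0],[1,0,0,0,0,0,0],[1,27,-26,9,0,0,0],[1,27,-26,9,0,0,0],[1,27,-27,8,0,0,0],[1,0,0,0,0,0,0],[1,0,0,0,0,0,0]]
  ]
}}

```text
clock: 11.3
eef_pos: [0.5147, 0.2585, 0.1706]
tcp_rot: [0.524, 0.806, 0.231, 0.15]
wrist_force: [0.1, 0.1, 0.4]
opening: 0.996
finger_force: 0.0
```

```bash
python3 - <<'E'
from chk import *
cv2.imwrite('pics/w7.png',im)
k=ok&(L[...,2]>12)&(L[...,2]<26)&(abs(L[...,0]-50)<6)&(L[...,1]<-60);y=np.sort(L[k][:,1]);print('blade',y[::max(1,len(y)//15)])
q=L[ok&(L[...,2]>27)&(L[...,2]<36)&(L[...,0]>55)&(L[...,1]<-95)&(L[...,1]>-195)]
if len(q):print(len(q),np.percentile(q,[1,10,50,90,99],axis=0))
q=L[ok&(L[...,2]>56)&(L[...,2]<61)&(np.hypot(L[...,0]-33,L[...,1]+38)<42)]
c,r=cv2.minEnclosingCircle(q[:,:2].astype(np.float32));print(c,r)
a=np.arctan2(L[...,1]-c[1],L[...,0]-c[0]);r=np.hypot(L[...,0]-c[0],L[...,1]-c[1])
for z in (18,24,30):
  print(z,[(d0,round(float(np.median(r[s])),1)) for d0 in range(-180,180,5) if (s:=ok&(r<40)&(abs(L[...,2]-z)<4)&(abs(np.degrees(a)-d0)<2.5)).sum()>8])
E
```

```text
clock 11.3 tcp cal [  79.36 -147.64  109.43] tool y,z in cal [ 1. -0. -0.] [-0. -0. -1.] F [0.34 0.01 0.27] op 0.9960241896740645 0.0 [ 0.4   0.22  1.9   0.02  0.46 -0.04]
rotvec need [ 0. -0.  0.]
crown (31.80066680908203, -40.80485916137695) 33.49400329589844 z 58.096113580666305 n [0. 0. 1.] 12741
housing y [-231.09 -145.23 -114.21] x [66.57 93.45]
blade [-113.97 -112.19 -111.42 -110.29 -109.55 -108.54 -107.78 -106.73 -105.68 -104.83 -103.82 -103.11 -102.02 -101.44  -68.71  -65.33]
5707 [[  63.94 -177.87   28.64]
 [  66.97 -170.84   30.39]
 [  79.54 -143.41   31.62]
 [  91.99 -118.74   32.67]
 [  95.01 -113.81   33.48]]
(31.945907592773438, -40.716270446777344) 33.34956359863281
18 [(-60, 33.2), (-55, 33.2), (-40, 33.2), (-30, 33.3), (-5, 39.4), (0, 39.2), (5, 39.3), (10, 39.6)]
24 [(-55, 33.2), (-50, 33.3), (-45, 33.4), (-40, 33.2), (-30, 33.1), (-20, 33.6), (-5, 39.2), (5, 36.7), (10, 34.6)]
30 [(-60, 33.1), (-55, 33.1), (-50, 33.1), (-45, 33.4), (-40, 33.2), (-35, 33.1), (-30, 33.1), (-25, 33.2), (-20, 33.5), (-15, 33.9), (-10, 33.9), (10, 34.2), (15, 34.0)]
```

View pics/w7.png

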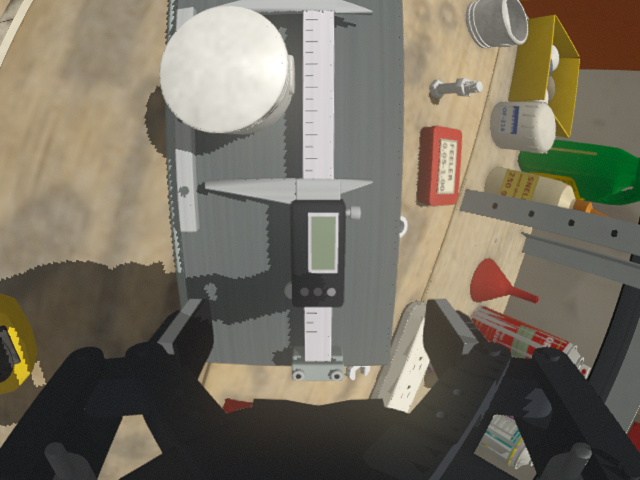

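The piston stands flat on the plate at caliper (32, -41), with its boss at (290,80) facing up the slope. The slider housing is centred on y -146, with the lock screw at (355,213) and the wheel at (290,290), both clear of where the pads go.

Call:
{"op": "move_arm", "data": {
  "motion": [
    [[1,10,4.5,-18,0,0,0],[1,10,4.5,-18,0,0,0],[1,10,4.5,-18,0,0,0],[1,7,3,-12,0,0,0],[1,2,1,-4,0,0,0],[0.6,0,0,0,0,0,0],[0.0,0,0,0,0,0,0],[0.0,0,0,0,0,0,0],[0.0,0,0,0,0,0,0],[0.0,0,0,0,0,0,0],[-0.8,0,0,0,0,0,0],[-0.8,0,0,0,0,0,0]]
  ],
  "force": 20
}}

```text
clock: 12.55
eef_pos: [0.5536, 0.2767, 0.1017]
tcp_rot: [0.524, 0.806, 0.232, 0.15]
wrist_force: [-3.2, -1.5, 5.2]
opening: 0.368
finger_force: 24.8
```

```bash
python3 -c "
from cal import *
state()"
```

```text
clock 12.55 tcp cal [  79.31 -146.9    28.3 ] tool y,z in cal [ 1. -0.  0.] [ 0. -0. -1.] F [-0.2  -0.05  6.25] op 0.36750095111643666 24.82601970434189 [ 0.4   0.42  1.83  0.03  0.34 -0.04]
rotvec need [-0.  0.  0.]
```

Call:
{"op": "move_arm", "data": {
  "motion": [
    [[-0.8,-0.8,1.8,0,0,0,0],[-0.8,-1.2,2.75,0,0,0,0],[-0.8,-1.2,2.75,0,0,0,0],[-0.8,-1.2,2.75,0,0,0,0],[-0.8,-1.2,2.75,0,0,0,0],[-0.8,-1.2,2.75,0,0,0,0],[-0.8,-1.2,2.75,0,0,0,0],[-0.8,-1.2,2.75,0,0,0,0],[-0.8,-0.4,0.9,0,0,0,0],[-0.8,0,0,0,0,0,0]]
  ]
}}

```text
clock: 13.55
eef_pos: [0.544, 0.2986, 0.1017]
tcp_rot: [0.524, 0.806, 0.231, 0.15]
wrist_force: [-4.6, -1.8, 6.4]
opening: 0.368
finger_force: 25.0
```

```bash
python3 - <<'E'
from cal import *
state()
for c in('top',):
    im,d=bot.capture(c);cv2.imwrite('pics/top1.png',im)
E
```

```text
clock 13.55 tcp cal [  79.42 -122.92   28.23] tool y,z in cal [ 1. -0.  0.] [ 0. -0. -1.] F [-0.79  0.18  8.06] op 0.3676866607147722 25.00515103340149 [ 0.45  0.42  1.82 -0.05  0.34  0.07]
rotvec need [-0.  0.  0.]
```

Call:
{"op": "move_arm", "data": {
  "motion": [
    [[-0.8,-0.4,0.9,0,0,0,0],[-0.8,-0.4,0.9,0,0,0,0],[-0.8,-0.4,0.9,0,0,0,0],[-0.8,-0.4,0.9,0,0,0,0],[-0.8,-0.4,0.9,0,0,0,0],[-0.8,-0.4,0.9,0,0,0,0],[-0.8,-0.4,0.9,0,0,0,0],[-0.8,-0.4,0.9,0,0,0,0]]
  ]
}}

```text
clock: 14.4
eef_pos: [0.5411, 0.3051, 0.1017]
tcp_rot: [0.524, 0.806, 0.231, 0.151]
wrist_force: [-0.7, -11.0, 7.7]
opening: 0.369
finger_force: 25.1
```

```bash
python3 - <<'E'
from chk import *
cv2.imwrite('pics/w8.png',im)
k=ok&(L[...,2]>12)&(L[...,2]<26)&(abs(L[...,0]-20)<6)&(L[...,1]<-60);y=np.sort(L[k][:,1]);print('blade',y[::max(1,len(y)//15)])
E
```

```text
clock 14.4 tcp cal [  79.42 -115.79   28.2 ] tool y,z in cal [ 1. -0.  0.] [ 0. -0. -1.] F [-0.24 -9.73  9.24] op 0.3687610744462174 25.05982518196106 [ 0.46  0.42  1.82 -0.07  0.34  0.11]
rotvec need [0. 0. 0.]
crown (30.976215362548828, -37.05104064941406) 33.5063591003418 z 58.449152805331615 n [-0.01  0.01  1.  ] 35274
housing y [-144.88 -108.99  -82.88] x [66.57 93.42]
blade [-77.3  -77.24 -77.13 -76.93]
```

Call:
{"op": "move_arm", "data": {
  "motion": [
    [[-0.8,-0.3,0.7,0,0,0,0],[-0.8,-0.3,0.7,0,0,0,0],[-0.8,-0.3,0.7,0,0,0,0],[-0.8,0,0,0,0,0,0]]
  ]
}}

```text
clock: 14.85
eef_pos: [0.5402, 0.3071, 0.1017]
tcp_rot: [0.524, 0.806, 0.231, 0.151]
wrist_force: [-0.4, -9.4, 7.5]
opening: 0.37
finger_force: 25.1
```

```bash
python3 - <<'E'
from chk import *
E
```

```text
clock 14.85 tcp cal [  79.44 -113.64   28.19] tool y,z in cal [ 1. -0.  0.] [ 0. -0. -1.] F [ 0.44 -8.38  8.62] op 0.3704691866763721 25.104188919067383 [ 0.47  0.42  1.82 -0.08  0.34  0.12]
rotvec need [0. 0. 0.]
crown (30.720577239990234, -34.89394760131836) 33.651729583740234 z 58.469463717475115 n [-0.01  0.01  1.  ] 35239
housing y [-142.63 -106.81  -80.7 ] x [66.59 93.4 ]
```

Call:
{"op": "move_arm", "data": {
  "motion": [
    [[-0.8,-0.2,0.45,0,0,0,0],[-0.8,-0.2,0.45,0,0,0,0],[-0.8,-0.2,0.45,0,0,0,0],[-0.8,0,0,0,0,0,0]]
  ]
}}

```text
clock: 15.3
eef_pos: [0.5396, 0.3084, 0.1017]
tcp_rot: [0.524, 0.806, 0.231, 0.151]
wrist_force: [-0.7, -10.5, 7.7]
opening: 0.368
finger_force: 25.1
```

```bash
python3 - <<'E'
from chk import *
E
```

```text
clock 15.3 tcp cal [  79.46 -112.18   28.2 ] tool y,z in cal [ 1. -0.  0.] [ 0. -0. -1.] F [-0.1  -9.34  9.09] op 0.36849166594314503 25.11134147644043 [ 0.47  0.42  1.82 -0.09  0.34  0.13]
rotvec need [0. 0. 0.]
crown (30.94266700744629, -33.514503479003906) 33.4528923034668 z 58.4776840947602 n [-0.01  0.01  1.  ] 35220
housing y [-141.31 -105.53  -79.29] x [66.59 93.39]
```

Call:
{"op": "move_arm", "data": {
  "motion": [
    [[-0.8,-0.2,0.45,0,0,0,0],[-0.8,-0.1,0.3,0,0,0,0],[-0.8,0,0,0,0,0,0]]
  ]
}}

```text
clock: 15.65
eef_pos: [0.5393, 0.3091, 0.1017]
tcp_rot: [0.524, 0.806, 0.231, 0.151]
wrist_force: [-1.9, -10.2, 8.0]
opening: 0.365
finger_force: 25.2
```

```bash
python3 - <<'E'
from chk import *
E
```

```text
clock 15.65 tcp cal [  79.46 -111.44   28.19] tool y,z in cal [ 1. -0.  0.] [ 0. -0. -1.] F [-0.74 -8.59  9.88] op 0.3653132995577062 25.170339345932007 [ 0.47  0.42  1.82 -0.09  0.34  0.13]
rotvec need [0. 0. 0.]
crown (30.52915382385254, -33.09180450439453) 33.8144416809082 z 58.47553059151016 n [-0.01  0.01  1.  ] 35215
housing y [-140.49 -104.67  -78.57] x [66.59 93.39]
```

Call:
{"op": "move_arm", "data": {
  "motion": [
    [[-0.8,-0.2,0.4,0,0,0,0],[-0.8,0,0,0,0,0,0]]
  ]
}}

```text
clock: 15.9
eef_pos: [0.5392, 0.3095, 0.1017]
tcp_rot: [0.524, 0.806, 0.231, 0.151]
wrist_force: [-1.0, -10.7, 6.6]
opening: 0.369
finger_force: 25.1
```

Call:
{"op": "move_arm", "data": {
  "motion": [
    [[-0.8,-0.2,0.4,0,0,0,0],[-0.8,0,0,0,0,0,0]]
  ]
}}

```text
clock: 16.1
eef_pos: [0.539, 0.3099, 0.1017]
tcp_rot: [0.524, 0.806, 0.231, 0.151]
wrist_force: [-1.8, -10.9, 7.0]
opening: 0.367
finger_force: 25.1
```

Call:
{"op": "move_arm", "data": {
  "motion": [
    [[-0.8,-0.2,0.4,0,0,0,0],[-0.8,0,0,0,0,0,0]]
  ]
}}

```text
clock: 16.3
eef_pos: [0.5388, 0.3102, 0.1017]
tcp_rot: [0.524, 0.806, 0.231, 0.151]
wrist_force: [-1.0, -11.9, 6.0]
opening: 0.366
finger_force: 25.0
```

```bash
python3 - <<'E'
from chk import *
E
```

```text
clock 16.3 tcp cal [  79.45 -110.21   28.21] tool y,z in cal [ 1. -0.  0.] [ 0. -0. -1.] F [ -1.74 -10.41   8.11] op 0.3659820534247367 25.042492747306824 [ 0.48  0.42  1.82 -0.09  0.34  0.14]
rotvec need [0. 0. 0.]
crown (30.94334602355957, -31.58034324645996) 33.4511833190918 z 58.472582708661434 n [-0.01  0.01  1.  ] 35234
housing y [-139.29 -103.51  -77.32] x [66.59 93.4 ]
```

Call:
{"op": "move_arm", "data": {
  "motion": [
    [[-0.8,-0.2,0.4,0,0,0,0],[-0.8,0,0,0,0,0,0]]
  ]
}}

```text
clock: 16.55
eef_pos: [0.5388, 0.3104, 0.1017]
tcp_rot: [0.524, 0.806, 0.231, 0.151]
wrist_force: [1.6, -14.5, 6.7]
opening: 0.372
finger_force: 25.0
```

Call:
{"op": "move_arm", "data": {
  "motion": [
    [[-0.8,-0.2,0.4,0,0,0,0],[-0.8,0,0,0,0,0,0]]
  ]
}}

```text
clock: 16.75
eef_pos: [0.5387, 0.3105, 0.1017]
tcp_rot: [0.524, 0.806, 0.231, 0.151]
wrist_force: [2.3, -16.7, 6.9]
opening: 0.372
finger_force: 25.0
```

```bash
python3 - <<'E'
from chk import *
cv2.imwrite('pics/w9.png',cv2.resize(im[0:300,100:460],None,fx=2,fy=2,interpolation=2))
k=ok&(L[...,2]>15)&(L[...,2]<23)&(L[...,0]>14)&(L[...,0]<68)&(L[...,1]>-8)&(L[...,1]<16);y=np.sort(L[k][:,1]);print('fixed',k.sum(),y[::max(1,len(y)//15)])
E
```

```text
clock 16.75 tcp cal [  79.46 -109.96   28.19] tool y,z in cal [ 1. -0.  0.] [ 0. -0. -1.] F [ -0.37 -16.19   8.34] op 0.3722042392395033 25.045518279075623 [ 0.48  0.42  1.82 -0.1   0.34  0.14]
rotvec need [0. 0. 0.]
crown (30.759740829467773, -31.472728729248047) 33.61944580078125 z 58.47258108919977 n [-0.01  0.01  1.  ] 35255
housing y [-139.09 -103.18  -77.13] x [66.57 93.43]
fixed 2196 [-0.06  0.6   1.04  2.04  3.1   4.04  4.96  5.92  6.78  7.66  8.46  9.23 10.03 10.82 11.77 13.29]
```

View pics/w9.png

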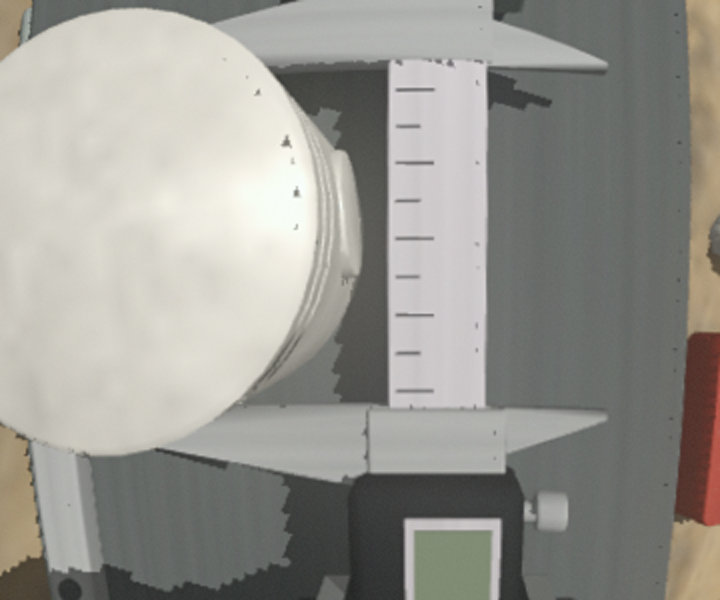

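Both jaws now touch the skirt: the fixed blade at the top and the sliding blade at (300,410). The boss at (345,215) faces up the slope, and the push force rose while the slider stalled. Releasing now.

Call:
{"op": "move_arm", "data": {
  "motion": [
    [[-0.2,0,0,0,0,0,0],[0.3,0,0,0,0,0,0],[0.7,0,0,0,0,0,0],[0.8,0,0,0,0,0,0],[0.8,0,0,0,0,0,0],[0.8,0,0,0,0,0,0],[0.8,-4,-1.8,7,0,0,0],[0.8,-10,-4.5,18,0,0,0],[0.8,-12,-5,21,0,0,0],[0.8,-12,-5,21,0,0,0],[0.8,-12,-5,21,0,0,0],[0.8,0,0,0,0,0,0]]
  ]
}}

```text
clock: 18.0
eef_pos: [0.4876, 0.2908, 0.1926]
tcp_rot: [0.523, 0.806, 0.233, 0.151]
wrist_force: [0.2, -1.0, -1.4]
opening: 0.902
finger_force: 0.0
```

Call:
{"op": "move_arm", "data": {
  "motion": [
    [[0.8,0,-20,10,0,0,0],[0.8,0,-20,10,0,0,0],[0.8,0,0,0,0,0,0]]
  ]
}}

```text
clock: 18.3
eef_pos: [0.4883, 0.2494, 0.21]
tcp_rot: [0.524, 0.806, 0.232, 0.151]
wrist_force: [0.1, -0.6, -0.4]
opening: 0.896
finger_force: 0.0
```

```bash
python3 - <<'E'
from chk import *
q=L[ok&(L[...,2]>56)&(L[...,2]<61)&(np.hypot(L[...,0]-33,L[...,1]+33)<42)]
c,r=cv2.minEnclosingCircle(q[:,:2].astype(np.float32));print(c,r)
a=np.degrees(np.arctan2(L[...,1]-c[1],L[...,0]-c[0]));r=np.hypot(L[...,0]-c[0],L[...,1]-c[1])
for z in (26,30):
  print(z,[(d0,round(float(np.median(r[s])),1)) for d0 in range(-60,40,4) if (s:=ok&(r<36.5)&(abs(L[...,2]-z)<4)&(abs(a-d0)<2)).sum()>5])
for nm,m in(('slid',(L[...,1]<-60)&(L[...,1]>-74)),('fix',(L[...,1]>-5)&(L[...,1]<10))):
  k=ok&(L[...,2]>15)&(L[...,2]<23)&(L[...,0]>50)&(L[...,0]<64)&m;print(nm,k.sum(),np.percentile(L[k][:,1],[2,98]) if k.sum()>5 else '')
cv2.imwrite('pics/w10.png',im)
E
```

```text
clock 18.3 tcp cal [  76.71 -145.2   157.65] tool y,z in cal [ 1. -0.  0.] [ 0. -0. -1.] F [-0.29 -0.62 -0.25] op 0.89612312796077 0.0 [ 0.4   0.1   1.94  0.02  0.54 -0.03]
rotvec need [-0.  0.  0.]
crown (31.021045684814453, -31.672258377075195) 33.38228988647461 z 58.40006456674066 n [-0.01  0.01  1.  ] 8317
housing y [-232.51 -110.8   -78.41] x [66.45 93.47]
(31.118183135986328, -31.817758560180664) 33.21623611450195
26 [(-44, 33.2), (-16, 34.1), (-12, 34.8)]
30 [(-52, 33.4), (-44, 33.2), (-40, 33.6), (-32, 33.4), (-20, 33.2), (-16, 33.6), (-12, 34.2), (-8, 34.4), (20, 34.6)]
slid 255 [-73.45 -64.82]
fix 267 [0.05 9.61]
```

View pics/w10.png

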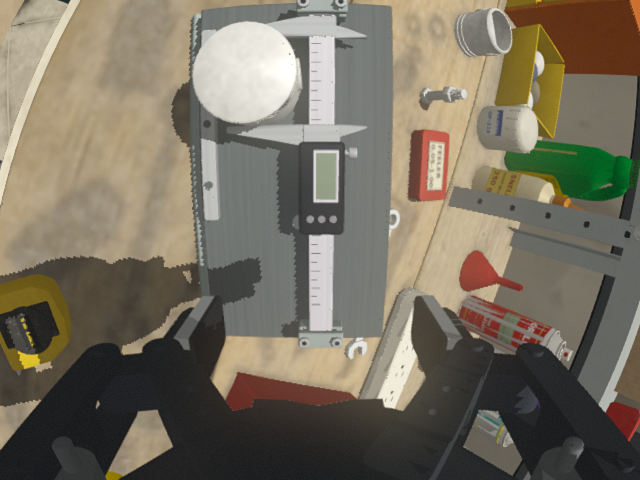

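The final view shows the slider closed at (322,185) and the piston at (245,75), flat between both jaws, with the lip on the left. The measured jaw gap is about 65–66 mm, and the gripper is clear of everything.

```bash
python3 -c "
from station import bot
print(bot.job_done())"
```

```text
the job is handed in; nothing more can be done
None
```

The job is handed in: the piston sits crown up and flat against the lip with its pin axis up the slope, both jaws bear on the skirt (about 65–66 mm by camera), and I left the oil filter, wood block and tape measure alone.

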